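# Fill the culture tray and hold the light timer's reset

### The job

Fill up the blue culture tray: set the clear culture jar and the square white canister upright on its floor, next to the jar already in it, without dropping them, and let go of them. Then restart the light cycle for the new tray: take the yellow-handled stylus out of its stand and push its tip through the white-ringed hole in the grey timer box to hold the recessed red reset button fully down. Finish while still gripping the stylus and holding the button down, do not press the button before the tray is full, and leave the spray bottle, the amber jar and the stack of dishes where they are.

Things in the scene. Friction and masses are not known exactly. Their poses are not given: they have to be found in the camera images.
- tray: Blue open tray fixed to the bench, 72 mm (its x) by 186 mm (its y), walls 4 mm thick, inside 64 by 178 mm; inner floor 4 mm above the bench, rim 16 mm above the bench. Origin: centre of its underside on the bench; z up. It holds one row of three items along its y. The jar already in it stands near its -y end; the rest of the row is free and leaves 10 to 15 mm of play in all for the two items.
- packed_jar_mid (a point): Centre (half-way up) of the loose clear glass jar with orange culture and white lid that already stands in the tray; 56 mm in diameter, 76 mm tall (glass wall to 62 mm, lid 48 mm in diameter above). z up.
- jar_mid (a point): Centre (half-way up, 38 mm above its underside) of the loose clear glass jar with orange culture and white lid that stands on the bench; 56 mm in diameter, 76 mm tall (glass wall to 62 mm, lid 48 mm in diameter above); about 0.25 kg. z up.
- canister_mid (a point): Centre (half-way up, 36 mm above its underside) of the square white plastic canister with a green lid standing on the bench, 50 by 50 mm in plan (faces square to its x and y), 72 mm tall (body to 58 mm, a lid 42 by 42 mm above), about 0.2 kg. z up.
- stand: Dark steel block fixed to the bench, 50 by 50 mm, 65 mm tall, with an upright 12 mm through hole in the middle in which the stylus stands. Origin: centre of its underside.
- stylus_mid (a point): Middle of the yellow round grip of the stylus (grip 20 mm in diameter, 45 mm long, a black band near its top). The loose stylus, 60 g, stands upright in the stand, tip down, the underside of its grip resting on the stand's top, so that the grip stands clear above the stand. z runs from tip to grip.
- stylus_tip (a point): Lower end of the stylus's steel shaft (7 mm in diameter, 60 mm long below the grip), 82.5 mm below stylus_mid along the stylus.
- reset_hole (a point): Centre of the mouth of the 16 mm round hole, ringed in white, in the top of the grey timer box fixed to the bench (100 mm along its x by 130 mm along its y, top face 70 mm above the bench, top plate 8 mm thick). Axes are the box's; z up. The hole lies 12 mm towards -x and 22 mm towards +y of the box's centre. The red button's top lies 16 mm below this point when released; the button is 24 mm wide, wider than the hole.
- reset_button (a joint): Travel of the recessed red button, m: 0 released, 0.006 fully down (downward). A spring pushes it back: 1.5 N starts it, 5 N holds it fully down.
- spray: Bystander: red spray bottle with a blue trigger head, 72 mm in diameter, 177 mm tall. Origin: centre of its underside.
- amber_jar_mid (a point): Bystander: centre of an amber glass jar with a black lid, 56 mm in diameter, 76 mm tall.
- dishes: Bystander: stack of clear culture dishes, 91 mm in diameter, 34 mm tall. Origin: centre of its underside.

How it is judged:
By the outcome, as a careful person would: the job done as asked, in the order asked, and still so for the second after the job is handed in, while the arm keeps its last pose, push and grip.
It also fails if it takes over 58 s, if anything falls off the work surface, if the arm or the gripper's body presses on something with over 40 N, if the wrist force passes 120 N, or if a joint passes its speed limit or range.

### The arm

A 6-joint arm with a two-finger parallel gripper is mounted at the origin on the work surface. World frame = base frame: x ahead of the robot, y to its left, z up, the work surface at z = 0. Lengths are in m, angles in degrees, forces in N, time in s.
With the tool pointing down it reaches from about 0.35 to 0.875 m from the base axis. Payload 4.2 kg.
Tool frame: the origin (TCP) lies at the very end of the fingers, on their centre line; the grasp point (between the pads) lies 19 mm behind it (hold_point_z is the distance from the TCP to the grasp point, in m); z points along the fingers, y is the direction in which the jaws open and shut (so a half turn about z gives the same grasp; the last joint's range is limited). The gripper opens to 85 mm and grips with 20 to 120 N. Pads are 22 mm wide; open, the fingers measure 114 mm over their backs; the gripper's body (76 mm by 85 mm) begins 54 mm behind the grasp point. The pads swing forward as they close: fully open they stand 13 mm farther back than shut.
Start: joints at [14.817, 22.042, 0.453, 0, -68.411, -14.817], TCP at [0.625, 0, 0.231] pointing down, gripper open.
Joint ranges: [-179.83, 179.83], [-69.29, 118.12], [-61.27, 80.66], [-181.25, 117.63], [-171.15, -9.14], [-177.46, 177.46]. Speed limits (degrees/s): [159.86, 159.86, 180, 180, 180, 180].

### API

Orientations are given as [roll, pitch, yaw] about the fixed x, y, z axes, in that order (R = Rz(yaw) Ry(pitch) Rx(roll)).
In Python, from plant import * gives the robot as it stands.
- The arm moves only by the shell command python3 -m handwheel 'ROWS' [FORCE]. ROWS is JSON, a list of rows, each an object with "travel": the shift along the tool's x, y, z in m, a list of three; "rot": the turn, a rotation vector about the tool's x, y, z in degrees, a list of three; "gripper": the closure, from 0 (fully open) to 1 (shut). In form: [{"travel": [dx, dy, dz], "rot": [ax, ay, az], "gripper": gripper}, ...]. A call has 1 to 8 rows; each row is the pose to reach, as a shift and turn from the pose commanded when the call began, along the tool's axes at that moment; what a row does not reach only later rows make up. A row lasts 1/10 s, in which the tool goes at most 50 mm and 8.59 degrees, less where a joint would pass 70% of its speed; a pose out of reach is approached as far as the arm can. A call with a gripper value outside its range is refused whole. The fingers move at their own pace and stop on an object; FORCE is the grip in N (left out, the last holds). Time passes only in rows, so rows that repeat a pose let the fingers close. It gives the time, the measured TCP pose, the force and the opening at its end, in the units of the state.
- read_state(): the state, without advancing time (a new reading comes with each control period).
- read_camera(name): name is "scene" or "side" or "wrist"; returns the picture (420x560x3 uint8, red, green, blue); there is no depth.
- camera_params(name): a dict with "fx", "fy", "cx", "cy" (pixels), "origin" and "orientation" of the camera in the world; the wrist camera has in their place "T_tool_cam" (4x4, takes a point from camera to tool coordinates, whose origin is the TCP and whose axes are the flange's). Camera axes: x right, y up, looking along -z (the intrinsics and any distortion apply to the point x, -y, -z); pixel columns grow to the right and rows downward; lengths in m; the calibration is good to about 2 mm. A picture is of the moment at which its call begins: read the wrist's pose just before it. camera_params takes no time and is no camera call.
- close_job(): hands the job in, once; it reports no verdict.
The state is a dict: "time": time; "qpos": joint angles; "joint_velocities": joint speeds; "effort": joint torques, N m; "tcp_pos": TCP position; "orientation": TCP orientation; "ft_force": force on the tool from outside, world axes, zero at the start; "ft_torque": the same for the moment, N m; "finger_gap": finger opening in m.
Only numpy, scipy, OpenCV 4.12 (cv2) and the standard library are available. Lean on these libraries where they do the work, as an engineer would, in place of code of your own. Each camera call takes 0.05 s, during which the arm holds its last target. There are 200 camera calls.

## Working session

There is one attempt and no reset: what is moved stays moved. The work goes in short steps, Python scripts to look and compute and a shell command to move; the robot and the scene stay as the last step left them, time stands still between calls to the robot, and variables do not carry over. Pictures are saved under pics/ and viewed, about 8 in all and at most 12, crops included, and the job is handed in when it is done.

```bash
ls; mkdir -p pics
python3 - <<'E'
from plant import *
import cv2
for n in ("scene","side","wrist"):
    im=read_camera(n); cv2.imwrite(f"pics/{n}0.png",im[:,:,::-1]); print(n,camera_params(n))
print(read_state())
a=[cv2.imread(f"pics/{n}0.png") for n in("scene","side")]
E
```

```text
pics
scene {'fx': 432.13515737870335, 'fy': 432.13515737870335, 'cx': 285.85485614547326, 'cy': 207.59830068262275, 'origin': array([1.07878687, 0.87566614, 0.94853552]), 'orientation': array([ 49.87220285,  -0.51021609, 152.65838418])}
side {'fx': 464.012966387678, 'fy': 464.012966387678, 'cx': 281.25010663799435, 'cy': 205.93044600646567, 'origin': array([0.55424928, 0.94299229, 0.60441306]), 'orientation': array([  60.42501883,   -0.85065744, -176.26538597])}
wrist {'fx': 292.27252465844003, 'fy': 292.27252465844003, 'cx': 275.2238906471979, 'cy': 203.99221380525816, 'T_tool_cam': array([[-4.78964878e-04,  9.48961843e-01,  3.15390537e-01,
         8.04614009e-02],
       [ 9.99999884e-01,  4.40091057e-04,  1.94473820e-04,
        -1.34733341e-03],
       [ 4.57476795e-05,  3.15390594e-01, -9.48961944e-01,
        -1.41127772e-01],
       [ 0.00000000e+00,  0.00000000e+00,  0.00000000e+00,
         1.00000000e+00]])}
{'time': 0.15, 'qpos': array([ 1.48163473e+01,  2.20802699e+01,  3.97255365e-01, -1.86512985e-02,
       -6.84090685e+01, -1.48170247e+01]), 'joint_velocities': array([ 0.0442426 , -0.1789275 ,  0.31884166,  0.21625522, -0.04223545,
       -0.01975059]), 'effort': array([-6.03353892e-04, -3.92678475e+01,  1.88581592e+01,  4.18858320e+00,
       -3.39302780e-03,  5.70479813e-06]), 'tcp_pos': array([6.24570527e-01, 6.50679489e-06, 2.30478244e-01]), 'orientation': array([ 1.79906546e+02, -6.79368736e-03, -9.00075490e+01]), 'ft_force': array([ 0.35775156, -1.10384056, -0.28708909]), 'ft_torque': array([-0.00664929, -0.02668783,  0.02017351]), 'finger_gap': 0.08514268603880756}
```

View pics/scene0.png

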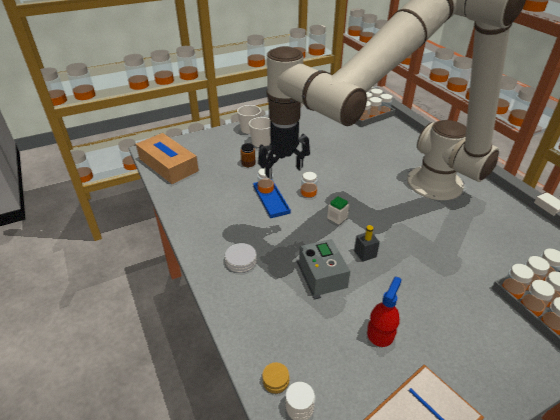

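View pics/side0.png

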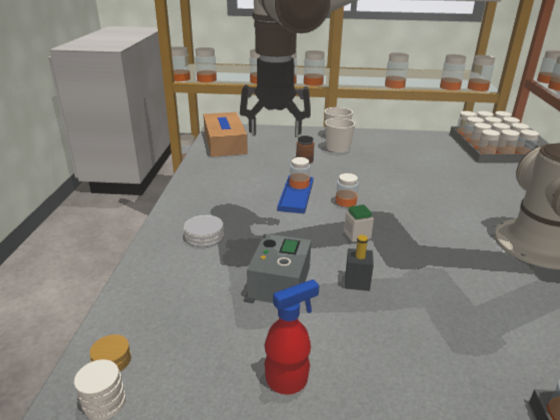

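Run:
```python
import cv2
a=cv2.imread("pics/scene0.png")[160:300,220:400]; b=cv2.imread("pics/side0.png")[140:310,180:380]
cv2.imwrite("pics/c1.png",cv2.resize(a,None,fx=4,fy=4,interpolation=cv2.INTER_CUBIC))
cv2.imwrite("pics/c2.png",cv2.resize(b,None,fx=3.5,fy=3.5,interpolation=cv2.INTER_CUBIC))
```

```text
(no output)
```

View pics/c1.png

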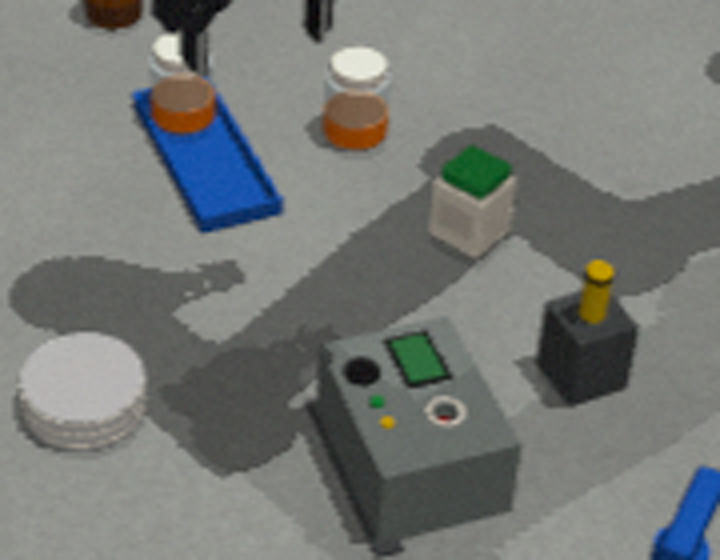

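View pics/c2.png

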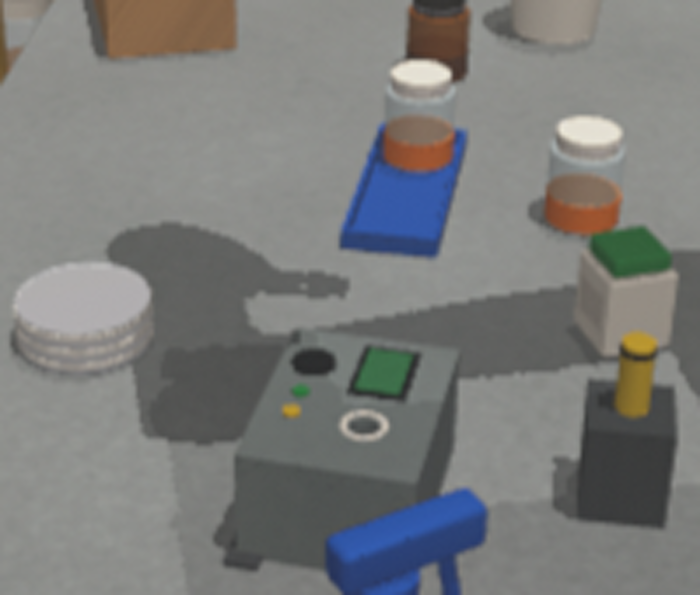

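```bash
cat > h.py <<'E'
import numpy as np
from plant import *
from scipy.spatial.transform import Rotation as R
def ray(n,uv,st=None):
    p=camera_params(n)
    d=np.array([(uv[0]-p["cx"])/p["fx"],-(uv[1]-p["cy"])/p["fy"],-1.])
    if n=="wrist":
        Rt=R.from_euler("xyz",st["orientation"],degrees=True).as_matrix();T=p["T_tool_cam"]
        return st["tcp_pos"]+Rt@T[:3,3],Rt@T[:3,:3]@d
    return p["origin"],R.from_euler("xyz",p["orientation"],degrees=True).as_matrix()@d
def onz(n,uv,z,st=None):
    o,d=ray(n,uv,st); return (o+d*(z-o[2])/d[2])[:2]
def px(n,P,st):
    p=camera_params(n)
    if n=="wrist":
        Rt=R.from_euler("xyz",st["orientation"],degrees=True).as_matrix();T=p["T_tool_cam"]
        c=T[:3,:3].T@(Rt.T@(np.array(P)-st["tcp_pos"])-T[:3,3])
    else: c=R.from_euler("xyz",p["orientation"],degrees=True).as_matrix().T@(np.array(P)-p["origin"])
    return p["cx"]-p["fx"]*c[0]/c[2],p["cy"]+p["fy"]*c[1]/c[2]
E
python3 - <<'E'
from h import *
np.set_printoptions(precision=4,suppress=True)
D=dict(jar=(.076,(359,62),(589,132)),can=(.072,(478,169),(631,248)),packed=(.076,(172,47),(421,75)),
sty=(.110,(600,268),(640,343)),hole=(.07,(446,411),(364,426)),dish=(.034,(83,375),(82,298)),
trayA=(.016,(135,95),(383,125)),trayB=(.016,(203,220),(345,238)),trayC=(.016,(279,204),(437,247)),trayD=(.016,(218,95),(465,130)),
c1=(.072,(475,146),(590,238)),c1b=(.072,(475,146),(640,228)),c2=(.072,(513,168),(671,258)),c3=(.072,(480,195),(612,272)),c4=(.072,(443,172),(590,238)),
b1=(.07,(325,350),(300,340)),b2=(.07,(443,318),(460,350)),b3=(.07,(520,447),(415,485)),b4=(.07,(385,475),(240,455)))
for k,(z,a,b) in D.items():
    a=np.array(a)/4+[220,160]; b=np.array(b)/3.5+[180,140]
    print(k,onz("scene",a,z),onz("side",b,z))
E
```

```text
jar [ 0.4444 -0.1555] [ 0.4433 -0.1508]
can [0.4287 0.0091] [0.4254 0.0125]
packed [ 0.5786 -0.2476] [ 0.5707 -0.2418]
sty [0.4395 0.1805] [0.4383 0.184 ]
hole [0.5891 0.2183] [0.5882 0.2194]
dish [0.7862 0.0417] [0.7846 0.0455]
trayA [ 0.6051 -0.2726] [ 0.601  -0.2719]
trayB [ 0.6248 -0.0921] [ 0.6192 -0.081 ]
trayC [ 0.5598 -0.0819] [ 0.552  -0.0741]
trayD [ 0.5387 -0.2393] [ 0.533 -0.269]
c1 [ 0.4149 -0.0169] [0.4514 0.0017]
c1b [ 0.4149 -0.0169] [ 0.4171 -0.015 ]
c2 [0.4029 0.0207] [0.4004 0.0232]
c3 [0.4448 0.037 ] [0.4401 0.0444]
c4 [ 0.4557 -0.0003] [0.4514 0.0017]
b1 [0.6349 0.1295] [0.6314 0.1372]
b2 [0.5427 0.1398] [0.5361 0.1396]
b3 [0.562  0.2685] [0.5585 0.2687]
b4 [0.6553 0.2485] [0.6528 0.251 ]
```

View pics/wrist0.png

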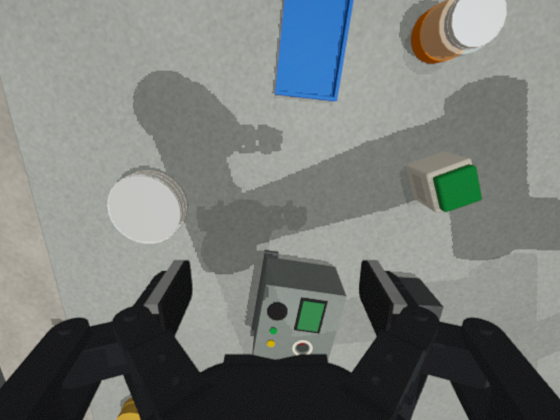

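Scene, side and wrist views show jar at about (0.444,-0.153), canister (0.427,0.011, yaw about 17°), stylus (0.439,0.182), hole (0.589,0.219), and the tray centred near (0.58,-0.176) with yaw about -6°. The packed jar is at its far (-y) end. I'll move over the tray and jar for a close look.

```bash
python3 -m handwheel '[{"travel":[0.04,0.03,0],"rot":[0,0,2],"gripper":0},{"travel":[0.08,0.06,0],"rot":[0,0,4],"gripper":0},{"travel":[0.12,0.09,0],"rot":[0,0,6],"gripper":0},{"travel":[0.13,0.11,0],"rot":[0,0,6],"gripper":0},{"travel":[0.13,0.11,0],"rot":[0,0,6],"gripper":0},{"travel":[0.13,0.11,0],"rot":[0,0,6],"gripper":0}]' 60
python3 - <<'E'
from h import *
import cv2,json
s=read_state(); im=read_camera("wrist"); cv2.imwrite("pics/w1.png",im[:,:,::-1])
cv2.imwrite("pics/w1b.png",cv2.resize(im[:,:,::-1],(800,600),interpolation=cv2.INTER_CUBIC))
json.dump({k:np.array(s[k]).tolist() for k in("tcp_pos","orientation")},open("w1.json","w")); print(s["tcp_pos"],s["orientation"],s["time"])
E
```

```text
time: 0.75
tcp_pos: [0.515, -0.1302, 0.2316]
orientation: [-180.0, 0.0, -96.0]
ft_force: [1.1, -0.6, 0.4]
finger_gap: 0.085
[ 0.51504342 -0.1301629   0.23155132] [-1.79957460e+02  6.48890242e-03 -9.60322317e+01] 0.75
```

View pics/w1b.png

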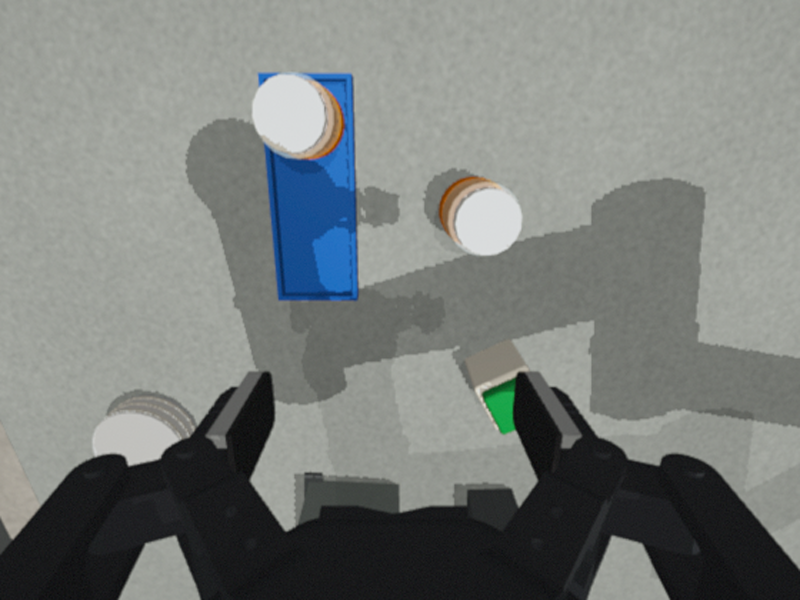

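Run:
```python
from h import *
import json
st=json.load(open("w1.json")); st={k:np.array(v) for k,v in st.items()}
f=560/800
w=lambda u,v,z: onz("wrist",(u*f,v*f),z,st)
A,D,C,B=w(259,73,.016),w(353,73,.016),w(358,300,.016),w(279,300,.016)
for k,P in zip("ADCB",(A,D,C,B)): print(k,P)
print("sides",np.linalg.norm(A-B),np.linalg.norm(D-C),np.linalg.norm(A-D),np.linalg.norm(B-C))
for a,b in((A,B),(D,C)): d=b-a; print("yaw",np.degrees(np.arctan2(-d[0],d[1])))
c=(A+B+C+D)/4; y=np.radians(-6); ex=np.array([np.cos(y),np.sin(y)]); ey=np.array([-np.sin(y),np.cos(y)])
p=w(289,113,.076); j=w(488,219.5,.076); print("centre",c,"packed",p,"in tray",(p-c)@ex,(p-c)@ey,"jar",j)
print("lid R",np.linalg.norm(w(250,113,.076)-w(327,113,.076))/2)
tc=st["tcp_pos"][:2]; print("jar rel tcp tool x,y", -(j-tc)@ey, -(j-tc)@ex)
```

```text
A [ 0.60427371 -0.27868487]
D [ 0.53257249 -0.2710634 ]
C [ 0.55314135 -0.08749242]
B [ 0.62437214 -0.09503239]
sides 0.18474896293380147 0.18471974298635035 0.07210514181746433 0.0716287440524963
yaw -6.245441761760304
yaw -6.393241043927063
centre [ 0.57858992 -0.18306827] packed [ 0.57332897 -0.24191854] in tray 0.0009194014979371954 -0.059077800826301034 jar [ 0.4459761  -0.15841564]
lid R 0.02525134140491154
jar rel tcp tool x,y 0.03531747311678071 0.06573574989161991
```

```bash
python3 -m handwheel '[{"travel":[0.0345,0.033,0],"rot":[0,0,0.3],"gripper":0},{"travel":[0.0345,0.066,0],"rot":[0,0,0.3],"gripper":0},{"travel":[0.0345,0.066,0.04],"rot":[0,0,0.3],"gripper":0},{"travel":[0.0345,0.066,0.08],"rot":[0,0,0.3],"gripper":0},{"travel":[0.0345,0.066,0.1],"rot":[0,0,0.3],"gripper":0},{"travel":[0.0345,0.066,0.11],"rot":[0,0,0.3],"gripper":0},{"travel":[0.0345,0.066,0.11],"rot":[0,0,0.3],"gripper":0}]' 50
python3 - <<'E'
from h import *
import cv2
s=read_state(); im=read_camera("wrist"); cv2.imwrite("pics/w2.png",im[:,:,::-1])
for r in (0,.024): print([np.round(px("wrist",(.4455+a,-.1575+b,.076),s)) for a,b in((r,0),(0,r),(-r,0),(0,-r))])
E
```

```text
time: 1.5
tcp_pos: [0.446, -0.1569, 0.1201]
orientation: [179.8, -0.0, -96.2]
ft_force: [0.2, 0.4, 0.5]
finger_gap: 0.0852
[array([278., 229.]), array([278., 229.]), array([278., 229.]), array([278., 229.])]
[array([243., 232.]), array([281., 260.]), array([312., 225.]), array([274., 196.])]
```

View pics/w2.png

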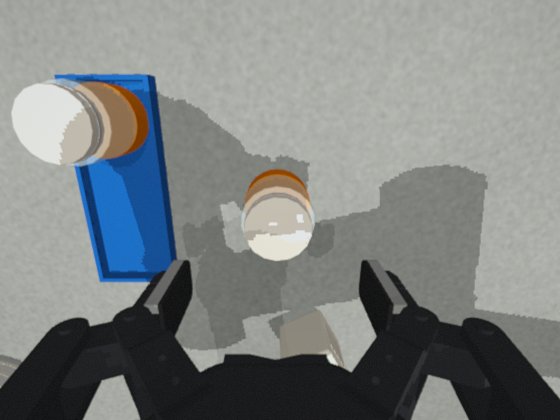

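The lid is centred at (278,227) and predicted at (278,229), so the jar is well centred between the jaws. Descending and gripping.

```bash
python3 -m handwheel '[{"travel":[0,0,0.03],"rot":[0,0,0],"gripper":0},{"travel":[0,0,0.06],"rot":[0,0,0],"gripper":0},{"travel":[0,0,0.085],"rot":[0,0,0],"gripper":0},{"travel":[0,0,0.092],"rot":[0,0,0],"gripper":0},{"travel":[0,0,0.092],"rot":[0,0,0],"gripper":0}]' 50
python3 -m handwheel '[{"travel":[0,0,0],"rot":[0,0,0],"gripper":1},{"travel":[0,0,0],"rot":[0,0,0],"gripper":1},{"travel":[0,0,0],"rot":[0,0,0],"gripper":1},{"travel":[0,0,0],"rot":[0,0,0],"gripper":1},{"travel":[0,0,0],"rot":[0,0,0],"gripper":1},{"travel":[0,0,0],"rot":[0,0,0],"gripper":1},{"travel":[0,0,0],"rot":[0,0,0],"gripper":1},{"travel":[0,0,0],"rot":[0,0,0],"gripper":1}]' 50
```

```text
time: 2.05
tcp_pos: [0.4465, -0.1573, 0.0296]
orientation: [-180.0, -0.0, -96.3]
ft_force: [1.0, -0.6, -0.1]
finger_gap: 0.0855
time: 2.85
tcp_pos: [0.4464, -0.1574, 0.031]
orientation: [-179.9, -0.0, -96.3]
ft_force: [-1.0, 0.4, 5.2]
finger_gap: 0.0548
```

```bash
python3 -m handwheel '[{"travel":[0,0,-0.01],"rot":[0,0,0],"gripper":1},{"travel":[0,0,-0.03],"rot":[0,0,0],"gripper":1},{"travel":[0,0,-0.05],"rot":[0,0,0],"gripper":1},{"travel":[0.001,-0.015,-0.055],"rot":[0,0,0],"gripper":1},{"travel":[0.003,-0.04,-0.055],"rot":[0,0,0],"gripper":1},{"travel":[0.005,-0.065,-0.055],"rot":[0,0,0],"gripper":1},{"travel":[0.007,-0.09,-0.055],"rot":[0,0,0],"gripper":1},{"travel":[0.009,-0.115,-0.055],"rot":[0,0,0],"gripper":1}]'
python3 -m handwheel '[{"travel":[0.001,-0.012,0],"rot":[0,0,0],"gripper":1},{"travel":[0.001,-0.019,0],"rot":[0,0,0],"gripper":1},{"travel":[0.001,-0.019,0],"rot":[0,0,0],"gripper":1},{"travel":[0.001,-0.019,0],"rot":[0,0,0],"gripper":1}]'
python3 - <<'E'
from h import *
import cv2
s=read_state(); im=read_camera("wrist")[:,:,::-1]
cv2.imwrite("pics/w3.png",cv2.resize(im,(800,600),interpolation=cv2.INTER_CUBIC)); print(s["tcp_pos"])
E
```

```text
time: 3.65
tcp_pos: [0.5596, -0.179, 0.085]
orientation: [-180.0, 0.0, -96.3]
ft_force: [0.3, 0.1, -3.5]
finger_gap: 0.0549
time: 4.05
tcp_pos: [0.5768, -0.1818, 0.0843]
orientation: [179.9, 0.0, -96.3]
ft_force: [-0.9, 0.3, -3.3]
finger_gap: 0.0548
[ 0.57678758 -0.18182117  0.0842582 ]
```

View pics/w3.png

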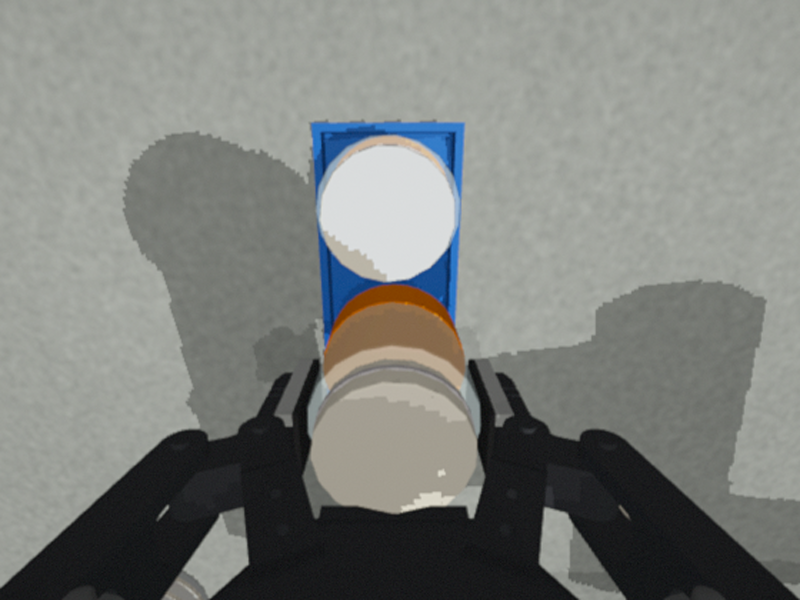

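Run:
```python
from h import *
s=read_state(); f=.7; tc=s["tcp_pos"][:2]
y=np.radians(-6.3); ex=np.array([np.cos(y),np.sin(y)]); ey=np.array([-np.sin(y),np.cos(y)])
t=lambda u,v,z:(lambda P:np.round([-(P-tc)@ey*1e3,-(P-tc)@ex*1e3],1))(onz("wrist",(u*f,v*f),z,s))
print("tray end corners",t(310,123,.016),t(464,123,.016),"inner",t(322,132,.016),t(455,132,.016))
print("packed lid",t(389,210.5,.076),t(319,210,.076),t(459,210,.076),t(389,140,.076),t(389,281,.076))
z=.0842-.031+.076
print("held lid",t(393,437,z),t(311,440,z),t(477,440,z),t(393,513,z))
```

```text
tray end corners [ 93.4 -39.9] [93.4 31.8] inner [ 89.5 -34.6] [89.5 27.8]
packed lid [60.9 -2.7] [ 61.1 -27.5] [61.  22.1] [84.4 -2.6] [34.8 -2.8]
held lid [ 6.2 -1.4] [  5.2 -24. ] [ 5.2 21.7] [-20.5  -1.4]
```

Run:
```python
from h import *
import cv2
s=read_state(); f=.7; tc=s["tcp_pos"][:2]
y=np.radians(-6.3); ex=np.array([np.cos(y),np.sin(y)]); ey=np.array([-np.sin(y),np.cos(y)])
def t(u,v,z,n="wrist",k=f):
    P=onz(n,(u*k,v*k),z,s); return np.round([-(P-tc)@ey*1e3,-(P-tc)@ex*1e3],1)
print(t(393,285,.053),t(393,285,.057),"L/R",t(323,352,.055),t(466,352,.055))
a=[]
for n in("scene","side"):
    im=read_camera(n)[:,:,::-1]; u,v=map(int,px(n,(tc[0],tc[1],.08),s)); c=im[v-50:v+40,u-45:u+45]; a.append(cv2.resize(c,(400,400),interpolation=cv2.INTER_CUBIC)); print(n,u-45,v-50)
    for nm,P in(("held lid c",(*tc,.129)),("packed lid",(*(tc-.0606*ey),.076))): print(nm,px(n,P,s))
cv2.imwrite("pics/s3.png",np.hstack(a))
```

```text
[25.9 -1.3] [27.2 -1.3] L/R [ -5.2 -33. ] [-5.2 31.6]
scene 226 130
held lid c (np.float64(271.56658915444393), np.float64(168.8042722072634))
packed lid (np.float64(265.89780687546255), np.float64(171.93336336484447))
side 252 119
held lid c (np.float64(298.00052751876365), np.float64(152.10917510086625))
packed lid (np.float64(300.4995184149833), np.float64(161.39813380242856))
```

View pics/s3.png

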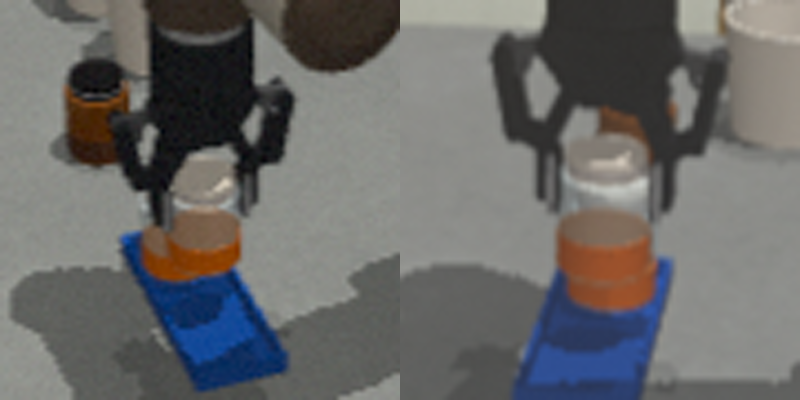

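```bash
python3 -m handwheel '[{"travel":[0,-0.0025,0.0],"rot":[0,0,0],"gripper":1},{"travel":[0,-0.0025,0.015],"rot":[0,0,0],"gripper":1},{"travel":[0,-0.0025,0.03],"rot":[0,0,0],"gripper":1},{"travel":[0,-0.0025,0.04],"rot":[0,0,0],"gripper":1},{"travel":[0,-0.0025,0.044],"rot":[0,0,0],"gripper":1},{"travel":[0,-0.0025,0.046],"rot":[0,0,0],"gripper":1},{"travel":[0,-0.0025,0.046],"rot":[0,0,0],"gripper":1}]'
python3 -m handwheel '[{"travel":[0,0,0.001],"rot":[0,0,0],"gripper":1},{"travel":[0,0,0.002],"rot":[0,0,0],"gripper":1},{"travel":[0,0,0.002],"rot":[0,0,0],"gripper":1}]'
```

```text
time: 4.9
tcp_pos: [0.5806, -0.1824, 0.0385]
orientation: [-180.0, -0.0, -96.3]
ft_force: [-0.2, 0.3, -4.0]
finger_gap: 0.0546
time: 5.2
tcp_pos: [0.5804, -0.1823, 0.0365]
orientation: [-180.0, 0.0, -96.3]
ft_force: [-0.2, 0.0, -2.7]
finger_gap: 0.0548
```

```bash
python3 -m handwheel '[{"travel":[0,0.001,0.0007],"rot":[0,0,0],"gripper":1},{"travel":[0,0.001,0.0014],"rot":[0,0,0],"gripper":1},{"travel":[0,0.001,0.0014],"rot":[0,0,0],"gripper":1}]'
python3 -m handwheel '[{"travel":[0,0,0.0007],"rot":[0,0,0],"gripper":1},{"travel":[0,0,0.0014],"rot":[0,0,0],"gripper":1},{"travel":[0,0,0.0014],"rot":[0,0,0],"gripper":1}]'
```

```text
time: 5.5
tcp_pos: [0.5793, -0.1822, 0.0351]
orientation: [180.0, -0.0, -96.3]
ft_force: [-0.9, -0.0, -2.4]
finger_gap: 0.0546
time: 5.8
tcp_pos: [0.5793, -0.1822, 0.035]
orientation: [-180.0, -0.0, -96.3]
ft_force: [-3.7, 1.5, 6.2]
finger_gap: 0.0548
```

```bash
python3 -m handwheel '[{"travel":[0,0,0],"rot":[0,0,0],"gripper":0.3},{"travel":[0,0,0],"rot":[0,0,0],"gripper":0.25},{"travel":[0,0,0],"rot":[0,0,0],"gripper":0.15},{"travel":[0,0,0],"rot":[0,0,0],"gripper":0},{"travel":[0,0,0],"rot":[0,0,0],"gripper":0},{"travel":[0,0,-0.01],"rot":[0,0,0],"gripper":0},{"travel":[0,0,-0.04],"rot":[0,0,0],"gripper":0},{"travel":[0,0,-0.07],"rot":[0,0,0],"gripper":0}]'
python3 -m handwheel '[{"travel":[-0.03,0.01,-0.04],"rot":[0,0,0],"gripper":0},{"travel":[-0.07,0.03,-0.08],"rot":[0,0,0],"gripper":0},{"travel":[-0.1,0.05,-0.11],"rot":[0,0,0],"gripper":0},{"travel":[-0.12,0.08,-0.11],"rot":[0,0,0],"gripper":0},{"travel":[-0.12,0.08,-0.11],"rot":[0,0,0],"gripper":0},{"travel":[-0.12,0.08,-0.11],"rot":[0,0,0],"gripper":0}]'
python3 - <<'E'
from h import *
import cv2,json
s=read_state(); im=read_camera("wrist")[:,:,::-1]
cv2.imwrite("pics/w4.png",cv2.resize(im,(800,600),interpolation=cv2.INTER_CUBIC)); print(s["tcp_pos"],s["orientation"])
json.dump({k:np.array(s[k]).tolist() for k in("tcp_pos","orientation")},open("w4.json","w"))
E
```

```text
time: 6.6
tcp_pos: [0.579, -0.1823, 0.1043]
orientation: [179.9, -0.0, -96.3]
ft_force: [1.1, 0.6, 0.7]
finger_gap: 0.0852
time: 7.2
tcp_pos: [0.5128, -0.0536, 0.2149]
orientation: [-179.9, 0.0, -96.2]
ft_force: [-0.3, -0.6, -0.3]
finger_gap: 0.0852
[ 0.51280752 -0.05355988  0.21492091] [-1.79860983e+02  3.37770963e-02 -9.62011542e+01]
```

View pics/w4.png

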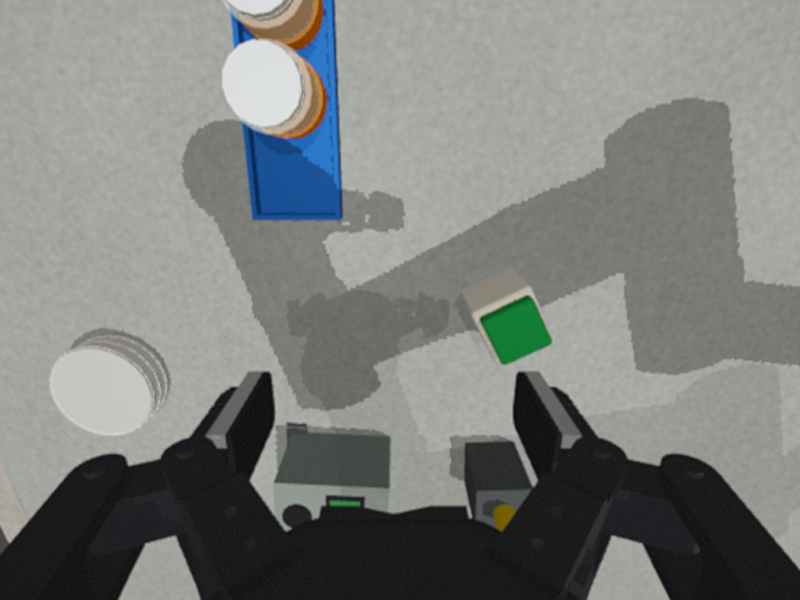

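The jar stands upright in the tray with its lid at (263,84), and the canister lid is at (516,329). Ten pictures have been viewed so far, so from here I'll measure numerically.

Run:
```python
from h import *
import json,cv2
st=json.load(open("w4.json")); st={k:np.array(v) for k,v in st.items()}
im=cv2.imread("pics/w4.png"); f=.7
w=lambda u,v,z: onz("wrist",(u*f,v*f),z,st)
hsv=cv2.cvtColor(im,cv2.COLOR_BGR2HSV); m=cv2.inRange(hsv,(50,120,60),(75,255,255)); m[:,:400]=0; m[450:]=0
P=np.argwhere(m)[:,::-1]
W=np.array([w(u,v,.072) for u,v in P[::5]])*1e3
r=cv2.minAreaRect(W.astype(np.float32)); print("can",r, W.mean(0))
y=np.radians(-6.3); ex=np.array([np.cos(y),np.sin(y)]); ey=np.array([-np.sin(y),np.cos(y)]); c=np.array([.5786,-.1831])
g=lambda P:np.round([(P-c)@ex*1e3,(P-c)@ey*1e3],1)
print("tray end corners",g(w(253,219,.016)),g(w(341,218,.016)))
print("jar lid",g(w(263,84,.076)),"edges",g(w(222,84,.076)),g(w(305,84,.076)),g(w(263,129,.076)),g(w(263,39,.076)))
print(st["tcp_pos"])
```

```text
can ((429.28021240234375, 0.3320884704589844), (39.382659912109375, 42.967342376708984), 22.237356185913086) [ 4.29244335e+02 -5.67059241e-02]
tray end corners [36.1 92.6] [-35.4  91.7]
jar lid [1.2 1.9] edges [26.1  1.9] [-24.3   1.8] [ 3.7 27.4] [ -1.1 -22.1]
[ 0.51280752 -0.05355988  0.21492091]
```

```bash
python3 -m handwheel '[{"travel":[-0.011,0.022,0],"rot":[0,0,-7],"gripper":0},{"travel":[-0.022,0.044,0],"rot":[0,0,-14],"gripper":0},{"travel":[-0.033,0.066,0.02],"rot":[0,0,-21],"gripper":0},{"travel":[-0.0445,0.089,0.045],"rot":[0,0,-28],"gripper":0},{"travel":[-0.0445,0.089,0.075],"rot":[0,0,-28],"gripper":0},{"travel":[-0.0445,0.089,0.095],"rot":[0,0,-28],"gripper":0},{"travel":[-0.0445,0.089,0.095],"rot":[0,0,-28],"gripper":0},{"travel":[-0.0445,0.089,0.095],"rot":[0,0,-28],"gripper":0}]'
cat > can.py <<'E'
from h import *
import cv2
s=read_state(); im=np.ascontiguousarray(read_camera("wrist")[:,:,::-1])
import time; cv2.imwrite(f"pics/can_{s['time']:.2f}.png",im)
hsv=cv2.cvtColor(im,cv2.COLOR_BGR2HSV); m=cv2.inRange(hsv,(50,120,40),(75,255,255)); m[:,:190]=0; m[355:]=0
n,l,q,_=cv2.connectedComponentsWithStats(m); i=1+q[1:,4].argmax(); print("blob",q[i])
P=np.argwhere(l==i)[:,::-1]
zl=float(__import__("sys").argv[1]) if len(__import__("sys").argv)>1 else .072
Rt=R.from_euler("xyz",s["orientation"],degrees=True).as_matrix()
W=np.array([Rt.T[:2]@(np.r_[onz("wrist",p,zl,s),s["tcp_pos"][2]]-s["tcp_pos"]) for p in P[::3]])*1e3
print("lid in tool mm",cv2.minAreaRect(W.astype(np.float32)),"mean",W.mean(0)); print(s["tcp_pos"],s["orientation"])
E
python3 can.py
```

```text
time: 8.05
tcp_pos: [0.4302, -0.0006, 0.1185]
orientation: [179.9, -0.0, -68.3]
ft_force: [-0.3, -0.1, 0.5]
finger_gap: 0.0852
blob [ 250  204   58   56 3170]
lid in tool mm ((-2.255697250366211, 0.8428554534912109), (41.82331848144531, 39.554710388183594), 0.04780612513422966) mean [-1.66091182  0.74078971]
[ 0.43021359 -0.00058676  0.11852013] [ 1.79947459e+02 -3.01747669e-02 -6.83412439e+01]
```

```bash
python3 -m handwheel '[{"travel":[-0.002,0.001,0.03],"rot":[0,0,0],"gripper":0},{"travel":[-0.002,0.001,0.06],"rot":[0,0,0],"gripper":0},{"travel":[-0.002,0.001,0.085],"rot":[0,0,0],"gripper":0},{"travel":[-0.002,0.001,0.093],"rot":[0,0,0],"gripper":0},{"travel":[-0.002,0.001,0.093],"rot":[0,0,0],"gripper":0}]' 50
python3 -m handwheel '[{"travel":[0,0,0],"rot":[0,0,0],"gripper":1},{"travel":[0,0,0],"rot":[0,0,0],"gripper":1},{"travel":[0,0,0],"rot":[0,0,0],"gripper":1},{"travel":[0,0,0],"rot":[0,0,0],"gripper":1},{"travel":[0,0,0],"rot":[0,0,0],"gripper":1},{"travel":[0,0,0],"rot":[0,0,0],"gripper":1},{"travel":[0,0,0],"rot":[0,0,0],"gripper":1},{"travel":[0,0,0],"rot":[0,0,0],"gripper":1}]' 50
```

```text
time: 8.6
tcp_pos: [0.4282, 0.0012, 0.0255]
orientation: [180.0, -0.0, -68.3]
ft_force: [-0.5, -0.6, 0.3]
finger_gap: 0.0852
time: 9.4
tcp_pos: [0.4285, 0.0016, 0.0269]
orientation: [-179.9, -0.0, -68.3]
ft_force: [-1.8, 0.0, 6.1]
finger_gap: 0.0494
```

```bash
python3 -m handwheel '[{"travel":[0,0,-0.01],"rot":[0,0,0],"gripper":1},{"travel":[0,0,-0.03],"rot":[0,0,0],"gripper":1},{"travel":[0,0,-0.06],"rot":[0,0,0],"gripper":1},{"travel":[0.01,-0.006,-0.08],"rot":[0,0,2],"gripper":1},{"travel":[0.035,-0.02,-0.09],"rot":[0,0,7],"gripper":1},{"travel":[0.06,-0.034,-0.09],"rot":[0,0,12],"gripper":1},{"travel":[0.085,-0.048,-0.09],"rot":[0,0,17],"gripper":1},{"travel":[0.11,-0.062,-0.09],"rot":[0,0,22],"gripper":1}]'
python3 - <<'E'
from h import *
s=read_state(); y=np.radians(s["orientation"][2]); d=np.array([.5854,-.1240])-s["tcp_pos"][:2]
print(d@[np.cos(y),np.sin(y)], d@[np.sin(y),-np.cos(y)],s["orientation"],s["tcp_pos"])
E
python3 can.py 0.1615
```

```text
time: 10.2
tcp_pos: [0.5264, -0.0786, 0.1164]
orientation: [-180.0, 0.0, -90.5]
ft_force: [-0.1, 1.1, -1.3]
finger_gap: 0.0489
0.044828642980286985 -0.05936980113406172 [-1.79965717e+02  3.02184591e-02 -9.05176459e+01] [ 0.52643763 -0.07863681  0.11636293]
blob [ 224  265  104   90 8919]
lid in tool mm ((3.632944107055664, -1.4023056030273438), (42.07081985473633, 39.491981506347656), 0.005593413487076759) mean [ 4.62944461 -1.43853258]
[ 0.52643763 -0.07863681  0.11636293] [-1.79965717e+02  3.02184591e-02 -9.05176459e+01]
```

```bash
python3 -m handwheel '[{"travel":[0.012,-0.016,0],"rot":[0,0,2],"gripper":1},{"travel":[0.026,-0.034,0],"rot":[0,0,4],"gripper":1},{"travel":[0.038,-0.05,0],"rot":[0,0,5.8],"gripper":1},{"travel":[0.045,-0.0594,0],"rot":[0,0,5.8],"gripper":1},{"travel":[0.045,-0.0594,0.02],"rot":[0,0,5.8],"gripper":1},{"travel":[0.045,-0.0594,0.02],"rot":[0,0,5.8],"gripper":1},{"travel":[0.045,-0.0594,0.02],"rot":[0,0,5.8],"gripper":1}]'
python3 - <<'E'
from h import *
import cv2
s=read_state(); im=read_camera("wrist")[:,:,::-1]; a=cv2.resize(im,(480,360))
y=np.radians(s["orientation"][2]); d=np.array([.5854,-.1245])-s["tcp_pos"][:2]
print("to go tool xy",d@[np.cos(y),np.sin(y)], d@[np.sin(y),-np.cos(y)],s["orientation"],s["tcp_pos"])
sd=np.ascontiguousarray(read_camera("side")[90:230,230:360,::-1]); sd=cv2.resize(sd,(320,345),interpolation=cv2.INTER_CUBIC); sd=cv2.copyMakeBorder(sd,0,15,0,0,cv2.BORDER_CONSTANT)
cv2.imwrite("pics/w5.png",np.hstack([a,sd]))
E
```

```text
time: 10.95
tcp_pos: [0.5844, -0.1231, 0.0955]
orientation: [179.9, -0.0, -96.1]
ft_force: [0.9, 1.0, -2.3]
finger_gap: 0.0497
to go tool xy 0.0013296953543259912 -0.0011887708106355763 [ 1.79901208e+02 -1.49579322e-02 -9.60563945e+01] [ 0.58435816 -0.1230523   0.0954607 ]
```

View pics/w5.png

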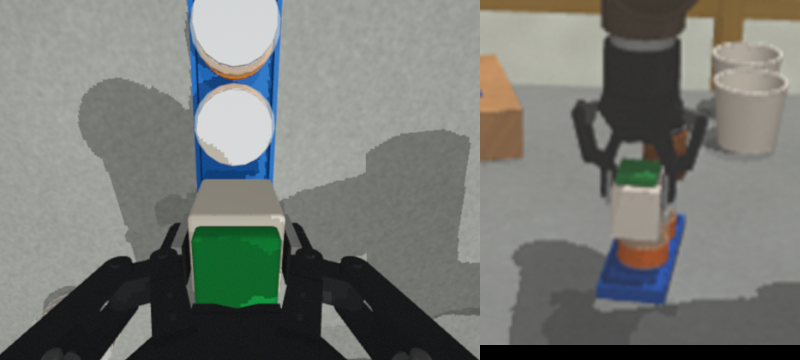

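Run:
```python
from h import *
s=read_state(); k=560/480; tc=s["tcp_pos"][:2]
y=np.radians(s["orientation"][2]); tx=np.array([np.cos(y),np.sin(y)]); ty=np.array([np.sin(y),-np.cos(y)])
t=lambda u,v,z:(lambda P:np.round([(P-tc)@tx*1e3,(P-tc)@ty*1e3],1))(onz("wrist",(u*k,v*k),z,s))
print("can bottom far edge",t(203,181,.0686),t(271,181,.0686)); print("can body top far edge",t(190,214,.1266),t(287,217,.1266))
print("jar lid",t(234.5,125,.080),t(195,125,.08),t(274,125,.08),t(234,84,.08),t(234,166,.08))
print("tray rim outer at row170",t(193,170,.016),t(275,170,.016))
```

```text
can bottom far edge [ 19.5 -24.9] [19.5 23.8]
can body top far edge [ 23.1 -23.9] [21.5 24. ]
jar lid [60.6 -2.2] [ 60.6 -26.7] [60.6 22.4] [84.6 -2.4] [34.1 -2.6]
tray rim outer at row170 [ 11.4 -41.1] [11.4 34.8]
```

```bash
python3 -m handwheel '[{"travel":[0.0035,-0.0018,0.0],"rot":[0,0,0.2],"gripper":1},{"travel":[0.0035,-0.0018,0.015],"rot":[0,0,0.2],"gripper":1},{"travel":[0.0035,-0.0018,0.03],"rot":[0,0,0.2],"gripper":1},{"travel":[0.0035,-0.0018,0.045],"rot":[0,0,0.2],"gripper":1},{"travel":[0.0035,-0.0018,0.055],"rot":[0,0,0.2],"gripper":1},{"travel":[0.0035,-0.0018,0.058],"rot":[0,0,0.2],"gripper":1},{"travel":[0.0035,-0.0018,0.061],"rot":[0,0,0.2],"gripper":1},{"travel":[0.0035,-0.0018,0.061],"rot":[0,0,0.2],"gripper":1}]'
python3 -m handwheel '[{"travel":[0,0,0.001],"rot":[0,0,0],"gripper":1},{"travel":[0,0,0.002],"rot":[0,0,0],"gripper":1},{"travel":[0,0,0.002],"rot":[0,0,0],"gripper":1}]'
```

```text
time: 11.85
tcp_pos: [0.5868, -0.1269, 0.0348]
orientation: [-180.0, -0.0, -96.3]
ft_force: [0.3, 0.1, -1.7]
finger_gap: 0.0491
time: 12.15
tcp_pos: [0.5867, -0.1269, 0.0327]
orientation: [-180.0, 0.0, -96.3]
ft_force: [0.3, 0.3, -2.4]
finger_gap: 0.0492
```

```bash
python3 -m handwheel '[{"travel":[0,0,0.0007],"rot":[0,0,0],"gripper":1},{"travel":[0,0,0.0014],"rot":[0,0,0],"gripper":1},{"travel":[0,0,0.0014],"rot":[0,0,0],"gripper":1}]'
python3 -m handwheel '[{"travel":[0,0,0.0006],"rot":[0,0,0],"gripper":1},{"travel":[0,0,0.0012],"rot":[0,0,0],"gripper":1},{"travel":[0,0,0.0012],"rot":[0,0,0],"gripper":1}]'
```

```text
time: 12.45
tcp_pos: [0.5865, -0.1269, 0.031]
orientation: [180.0, -0.0, -96.3]
ft_force: [0.1, 0.0, -2.4]
finger_gap: 0.0493
time: 12.75
tcp_pos: [0.5866, -0.127, 0.0309]
orientation: [-180.0, -0.0, -96.3]
ft_force: [-2.9, 0.3, 4.4]
finger_gap: 0.0495
```

```bash
python3 -m handwheel '[{"travel":[0,0,0],"rot":[0,0,0],"gripper":0.35},{"travel":[0,0,0],"rot":[0,0,0],"gripper":0.25},{"travel":[0,0,0],"rot":[0,0,0],"gripper":0.15},{"travel":[0,0,0],"rot":[0,0,0],"gripper":0},{"travel":[0,0,0],"rot":[0,0,0],"gripper":0},{"travel":[0,0,-0.01],"rot":[0,0,0],"gripper":0},{"travel":[0,0,-0.04],"rot":[0,0,0],"gripper":0},{"travel":[0,0,-0.07],"rot":[0,0,0],"gripper":0}]'
python3 -m handwheel '[{"travel":[-0.02,0,-0.04],"rot":[0,0,0],"gripper":0},{"travel":[-0.04,0,-0.08],"rot":[0,0,0],"gripper":0},{"travel":[-0.06,0,-0.12],"rot":[0,0,0],"gripper":0},{"travel":[-0.06,0,-0.12],"rot":[0,0,0],"gripper":0},{"travel":[-0.06,0,-0.12],"rot":[0,0,0],"gripper":0}]'
python3 can.py .076
python3 - <<'E'
from h import *
s=read_state(); d=np.array([.5786,-.1831])-s["tcp_pos"][:2]
y=np.radians(s["orientation"][2]); print("tray centre in tool",d@[np.cos(y),np.sin(y)],d@[np.sin(y),-np.cos(y)])
E
```

```text
time: 13.55
tcp_pos: [0.5863, -0.127, 0.1008]
orientation: [179.9, -0.0, -96.3]
ft_force: [0.2, -0.1, 0.3]
finger_gap: 0.0854
time: 14.05
tcp_pos: [0.5935, -0.0666, 0.2218]
orientation: [-179.8, 0.1, -96.3]
ft_force: [-1.6, 0.1, -0.2]
finger_gap: 0.0855
blob [ 255  110   43   43 1786]
lid in tool mm ((57.82139205932617, -1.0507488250732422), (39.0600700378418, 39.77557373046875), 0.025472383946180344) mean [58.35508836 -1.00691509]
[ 0.59351689 -0.0666371   0.22181173] [-1.79809293e+02  6.94185241e-02 -9.62503433e+01]
tray centre in tool 0.11685254137210893 0.0012501614098578424
```

```bash
python3 -m handwheel '[{"travel":[-0.045,0.018,0],"rot":[0,0,-1.2],"gripper":0},{"travel":[-0.09,0.036,0],"rot":[0,0,-2.5],"gripper":0},{"travel":[-0.135,0.054,0],"rot":[0,0,-3.7],"gripper":0},{"travel":[-0.18,0.072,0],"rot":[0,0,-5],"gripper":0},{"travel":[-0.225,0.09,0],"rot":[0,0,-6.25],"gripper":0},{"travel":[-0.2615,0.1076,0],"rot":[0,0,-6.25],"gripper":0},{"travel":[-0.2615,0.1076,0],"rot":[0,0,-6.25],"gripper":0},{"travel":[-0.2615,0.1076,0],"rot":[0,0,-6.25],"gripper":0}]'
cat > sty.py <<'E'
from h import *
import cv2
s=read_state(); im=np.ascontiguousarray(read_camera("wrist")[:,:,::-1]); cv2.imwrite(f"pics/sty_{s['time']:.2f}.png",im)
print(s["tcp_pos"],s["orientation"])
hsv=cv2.cvtColor(im,cv2.COLOR_BGR2HSV)
m=cv2.inRange(hsv,(18,150,60),(35,255,255)); n,l,q,ce=cv2.connectedComponentsWithStats(m)
for i in range(1,n):
    if q[i,4]>15: print("yellow",q[i],ce[i].round(1),"z.11:",onz("wrist",ce[i],.11,s).round(4))
u,v=px("wrist",(.5885,.219,.07),s); print("hole expected",u,v)
m=cv2.inRange(hsv,(0,0,140),(180,80,255)); n,l,q,ce=cv2.connectedComponentsWithStats(m)
for i in range(1,n):
    if q[i,4]>30 and np.hypot(ce[i][0]-u,ce[i][1]-v)<40: 
        P=np.argwhere(l==i)[:,::-1]; e=cv2.fitEllipse(cv2.convexHull(P.astype(np.int32))); print("white",q[i],e,onz("wrist",e[0],.07,s).round(4))
E
python3 sty.py
python3 - <<'E'
from h import *
print("spray",onz("scene",(382,340),0),onz("side",(287,385),0))
E
```

```text
time: 14.9
tcp_pos: [0.514, 0.2045, 0.2184]
orientation: [179.8, -0.1, -90.0]
ft_force: [0.2, -0.3, -0.1]
finger_gap: 0.0852
[0.51404128 0.20446702 0.2184268 ] [ 1.79842154e+02 -1.15034807e-01 -8.99757142e+01]
yellow [339 157  32  30 629] [355.  171.1] z.11: [0.4459 0.1767]
yellow [158 190  10   9  70] [162.1 194. ] z.11: [0.6157 0.1973]
yellow [   6  301   57   48 1713] [ 32.2 323.2] z.11: [0.7672 0.3366]
hole expected 204.7330599916389 203.20391790032383
spray [0.57564541 0.44507159] [0.56853634 0.44760057]
```

Run:
```python
import cv2,glob,numpy as np
im=cv2.imread(sorted(glob.glob("pics/sty_*"))[-1])
r=lambda a:cv2.resize(a,(400,400),interpolation=cv2.INTER_CUBIC)
a=im[140:220,315:395]; b=im[165:245,165:245]
c=cv2.imread("pics/can_14.05.png"); c=c[20:190,200:370]
cv2.imwrite("pics/f.png",np.vstack([np.hstack([r(a),r(b)]),np.hstack([cv2.resize(c,(200,200)),np.zeros((200,600,3),np.uint8)])]))
```

```text
(no output)
```

View pics/f.png

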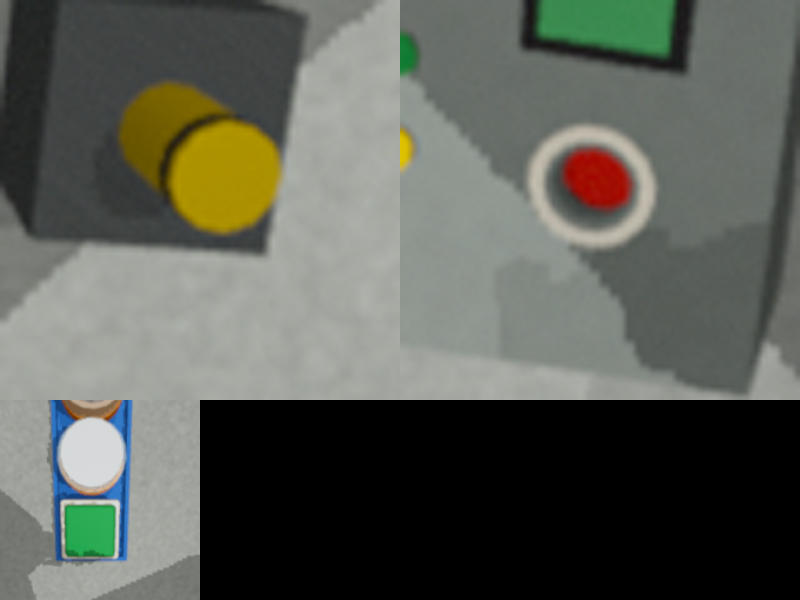

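The stylus top disc is at wrist pixel (359.6,175.4) and the hole centre at (203.4,202.2). The tray inset shows the canister standing square at the end of the tray, next to the jar.

Run:
```python
from h import *
s=read_state(); tc=s["tcp_pos"]; y=np.radians(s["orientation"][2]); tx=np.array([np.cos(y),np.sin(y)]); ty=np.array([np.sin(y),-np.cos(y)])
for n,p,z in(("sty",(359.6,175.4),.110),("hole",(203.4,202.2),.07)):
    P=onz("wrist",p,z,s); print(n,P,"tool",(P-tc[:2])@tx,(P-tc[:2])@ty)
print(s["qpos"])
```

```text
sty [0.44188977 0.17997164] tool 0.02382340998485019 0.0725241977992123
hole [0.59036788 0.21717624] tool -0.01353485130519057 -0.0759153250321126
[ 3.83888949e+01  1.57147121e+01 -1.07536082e+01 -3.06863099e-03
 -6.36956558e+01 -3.84469469e+01]
```

```bash
python3 -m handwheel '[{"travel":[0.012,0.036,0],"rot":[0,0,0],"gripper":0},{"travel":[0.0235,0.0725,0.01],"rot":[0,0,0],"gripper":0},{"travel":[0.0235,0.0725,0.04],"rot":[0,0,0],"gripper":0},{"travel":[0.0235,0.0725,0.07],"rot":[0,0,0],"gripper":0},{"travel":[0.0235,0.0725,0.078],"rot":[0,0,0],"gripper":0},{"travel":[0.0235,0.0725,0.078],"rot":[0,0,0],"gripper":0},{"travel":[0.0235,0.0725,0.078],"rot":[0,0,0],"gripper":0}]'
python3 - <<'E'
from h import *
import cv2
s=read_state(); im=np.ascontiguousarray(read_camera("wrist")[:,:,::-1]); cv2.imwrite("pics/st2.png",im); tc=s["tcp_pos"]; print(tc,s["orientation"])
hsv=cv2.cvtColor(im,cv2.COLOR_BGR2HSV); m=cv2.inRange(hsv,(18,150,120),(35,255,255)); n,l,q,ce=cv2.connectedComponentsWithStats(m)
y=np.radians(s["orientation"][2]); tx=np.array([np.cos(y),np.sin(y)]); ty=np.array([np.sin(y),-np.cos(y)])
t=lambda p,z:(lambda P:np.round([(P-tc[:2])@tx*1e3,(P-tc[:2])@ty*1e3],1))(onz("wrist",p,z,s))
for i in range(1,n):
    x0,y0,w,h,a=q[i]
    if a>100: print(q[i],"L/R/bottom at z.11",t((x0,y0+h-w/2),.11),t((x0+w,y0+h-w/2),.11),t((x0+w/2,y0+h),.11))
E
```

```text
time: 15.65
tcp_pos: [0.4435, 0.1809, 0.1428]
orientation: [-179.9, 0.0, -90.1]
ft_force: [0.0, 0.1, -0.1]
finger_gap: 0.0852
[0.4435001  0.18089545 0.14277497] [-1.79923024e+02  2.16822332e-02 -9.00960170e+01]
[270 202  24  20 307] L/R/bottom at z.11 [18.7 -4.7] [18.7 10.4] [10.5  2.9]
[267 221  30  28 639] L/R/bottom at z.11 [ 2.1 -6.8] [ 2.1 12.7] [-8.7  3. ]
[ 39 243  14  11 118] L/R/bottom at z.11 [  -7.3 -157.4] [  -7.3 -148.1] [ -12.4 -154. ]
```

```bash
python3 -m handwheel '[{"travel":[0.001,0.004,0.02],"rot":[0,0,0],"gripper":0},{"travel":[0.001,0.004,0.045],"rot":[0,0,0],"gripper":0},{"travel":[0.001,0.004,0.065],"rot":[0,0,0],"gripper":0},{"travel":[0.001,0.004,0.0685],"rot":[0,0,0],"gripper":0},{"travel":[0.001,0.004,0.0685],"rot":[0,0,0],"gripper":0}]' 30
python3 -m handwheel '[{"travel":[0,0,0],"rot":[0,0,0],"gripper":0.5},{"travel":[0,0,0],"rot":[0,0,0],"gripper":0.6},{"travel":[0,0,0],"rot":[0,0,0],"gripper":0.7},{"travel":[0,0,0],"rot":[0,0,0],"gripper":0.8},{"travel":[0,0,0],"rot":[0,0,0],"gripper":1},{"travel":[0,0,0],"rot":[0,0,0],"gripper":1},{"travel":[0,0,0],"rot":[0,0,0],"gripper":1},{"travel":[0,0,0],"rot":[0,0,0],"gripper":1}]' 30
python3 -m handwheel '[{"travel":[0,0,0],"rot":[0,0,0],"gripper":1},{"travel":[0,0,0],"rot":[0,0,0],"gripper":1},{"travel":[0,0,0],"rot":[0,0,0],"gripper":1},{"travel":[0,0,0],"rot":[0,0,0],"gripper":1}]' 80
```

```text
time: 16.2
tcp_pos: [0.439, 0.1803, 0.0739]
orientation: [-180.0, 0.0, -90.0]
ft_force: [0.2, 0.4, 0.7]
finger_gap: 0.0849
time: 17.0
tcp_pos: [0.4386, 0.1802, 0.0739]
orientation: [-180.0, 0.0, -90.0]
ft_force: [-1.2, -0.3, 5.1]
finger_gap: 0.0194
time: 17.4
tcp_pos: [0.4387, 0.1802, 0.074]
orientation: [-180.0, 0.0, -90.0]
ft_force: [-1.4, -0.1, 6.4]
finger_gap: 0.0182
```

```bash
python3 -m handwheel '[{"travel":[0,0,-0.005],"rot":[0,0,0],"gripper":1},{"travel":[0,0,-0.02],"rot":[0,0,0],"gripper":1},{"travel":[0,0,-0.035],"rot":[0,0,0],"gripper":1},{"travel":[0,0,-0.05],"rot":[0,0,0],"gripper":1},{"travel":[0,0,-0.07],"rot":[0,0,0],"gripper":1},{"travel":[0,0,-0.09],"rot":[0,0,0],"gripper":1},{"travel":[0,0,-0.1],"rot":[0,0,0],"gripper":1},{"travel":[0,0,-0.1],"rot":[0,0,0],"gripper":1}]' 80
python3 - <<'E'
from h import *
import cv2
s=read_state(); tc=s["tcp_pos"]; print(tc)
im=np.ascontiguousarray(read_camera("wrist")[:,:,::-1]); cv2.imwrite("pics/held.png",im)
for n in("scene","side"): cv2.imwrite(f"pics/held_{n}.png",read_camera(n)[:,:,::-1])
for z in(-.022,.0,.028,.069-.02,.069): print(z,[np.round(px(n,(tc[0],tc[1],tc[2]-z),s),1) for n in("wrist","scene","side")])
E
```

```text
time: 18.2
tcp_pos: [0.4389, 0.1804, 0.1744]
orientation: [-179.9, 0.1, -90.1]
ft_force: [0.4, -0.1, -1.3]
finger_gap: 0.0179
[0.4388945  0.18043755 0.1744295 ]
-0.022 [array([278.1, 285.9]), array([374.4, 203.7]), array([367.1, 197.8])]
0.0 [array([277.8, 262.4]), array([373.3, 209.8]), array([365.8, 208.2])]
0.028 [array([277.5, 240.1]), array([371.9, 217.4]), array([364.3, 220.9])]
0.049 [array([277.3, 227.1]), array([370.9, 222.9]), array([363.2, 230.3])]
0.069 [array([277.2, 216.9]), array([369.9, 228.1]), array([362.1, 238.9])]
```

Run:
```python
import cv2,numpy as np
im=cv2.imread("pics/held.png"); g=cv2.cvtColor(im,cv2.COLOR_BGR2GRAY)
hsv=cv2.cvtColor(im,cv2.COLOR_BGR2HSV); m=cv2.inRange(hsv,(18,150,50),(35,255,255)); n,l,q,ce=cv2.connectedComponentsWithStats(m)
for i in range(1,n):
    if q[i,4]>60: print(q[i],ce[i].round(1))
print("cols",list(range(262,296,2)))
for r in range(196,262,4): print(r,g[r,262:296:2])
```

```text
[ 61 227  12  11  93] [ 66.6 232.2]
[ 255  240   41   45 1270] [275.1 261.4]
[ 254  280   43   42 1467] [275.3 300.4]
cols [262, 264, 266, 268, 270, 272, 274, 276, 278, 280, 282, 284, 286, 288, 290, 292, 294]
196 [72 74 75 73 58 50 49 50 47 57 71 74 72 74 75 74 73]
200 [73 75 72 58 48 50 52 51 49 44 60 72 72 72 73 74 73]
204 [70 72 74 70 54 50 48 49 46 54 70 73 73 72 72 73 71]
208 [73 72 72 59 63 61 66 70 71 72 73 74 75 72 73 71 73]
212 [64 59 59 62 64 60 62 71 70 71 73 72 73 73 74 73 72]
216 [ 61  62  64  64  61  91 100 102  96  65  72  74  73  73  74  72  73]
220 [ 63  62  61  63  70  95 100 102  99  74  63  60  64  73  72  70  62]
224 [ 64  59  62  63  72  94  99 102  99  78  61  63  66  70  59  61  62]
228 [118 118 116 112 108  95  99 103 100 101 113 115 114 111 109 106 101]
232 [117 118 117 118 106  96  96  98  94 101 113 114 112 113 112 109 111]
236 [115 115 117 111 102  96  98 100  96  95 112 121 132 130 124 124 125]
240 [117 116 114 112 104 102 106 103 106 107 128 133 130 127 129 134 134]
244 [113 104  98 100 101 102 105 104 103 105 105 104 112 127 132 132 134]
248 [ 95  99  99 100  99 101 106 105 106 105 106 106 102  97 109 105  33]
252 [ 96  98  99 100 100 102 103 105 104 101 105 105 103 100  96  74  26]
256 [ 97  98  99 100 100 100 101 102 100 100 103 106 102  98  97  70  22]
260 [ 97 100  99 100 101 102 100 100 100 101 101 102  98  98  96  83  25]
```

```bash
python3 -m handwheel '[{"travel":[-0.006,-0.025,0],"rot":[0,0,0],"gripper":1},{"travel":[-0.0125,-0.05,0],"rot":[0,0,0],"gripper":1},{"travel":[-0.019,-0.075,0],"rot":[0,0,0],"gripper":1},{"travel":[-0.025,-0.1,0],"rot":[0,0,0],"gripper":1},{"travel":[-0.031,-0.125,0],"rot":[0,0,0],"gripper":1},{"travel":[-0.0374,-0.1496,0],"rot":[0,0,0],"gripper":1},{"travel":[-0.0374,-0.1496,0.01],"rot":[0,0,0],"gripper":1},{"travel":[-0.0374,-0.1496,0.01],"rot":[0,0,0],"gripper":1}]' 80
cat > hole.py <<'E'
from h import *
import cv2
s=read_state(); im=np.ascontiguousarray(read_camera("wrist")[:,:,::-1]); cv2.imwrite("pics/hole_%.2f.png"%s["time"],im); tc=s["tcp_pos"]; print(tc,s["orientation"])
print("pred hole",px("wrist",(.5885,.2178,.07),s),"tip",px("wrist",tc-[0,0,.069],s))
hsv=cv2.cvtColor(im,cv2.COLOR_BGR2HSV); g=cv2.cvtColor(im,cv2.COLOR_BGR2GRAY)
m=cv2.inRange(hsv,(0,0,150),(180,70,255)); m[:, :230]=0;m[:,330:]=0;m[:150]=0;m[260:]=0
n,l,q,ce=cv2.connectedComponentsWithStats(m)
for i in range(1,n):
    if q[i,4]>20: print("white",q[i],ce[i].round(1))
r=cv2.inRange(hsv,(0,150,60),(8,255,255))|cv2.inRange(hsv,(172,150,60),(180,255,255)); n,l,q,ce=cv2.connectedComponentsWithStats(r)
for i in range(1,n):
    if q[i,4]>10: print("red",q[i],ce[i].round(1))
print(list(range(246,316,3)))
for k in range(180,262,4): print(k,g[k,246:316:3])
E
python3 hole.py
```

```text
time: 19.15
tcp_pos: [0.5865, 0.2164, 0.1597]
orientation: [179.6, -0.2, -90.1]
ft_force: [-1.4, -1.0, -1.1]
finger_gap: 0.018
[0.58648415 0.21641863 0.1596897 ] [ 1.79641040e+02 -1.70138819e-01 -9.01107650e+01]
pred hole (np.float64(273.822755083215), np.float64(210.10651507084046)) tip (np.float64(276.48081674961537), np.float64(217.34171093518864))
white [251 150   9  10  45] [256.2 153.2]
white [ 256  150   74   75 1839] [302.4 186.4]
white [310 231  20  29 376] [321.9 247.2]
red [263 201  17  15 191] [271.  207.8]
red [ 261  328   42   32 1087] [282.4 343.6]
[246, 249, 252, 255, 258, 261, 264, 267, 270, 273, 276, 279, 282, 285, 288, 291, 294, 297, 300, 303, 306, 309, 312, 315]
180 [123 120 121 122 122 120 120 121 122 123 120 103  91  58  43  36  34  70
 121 139 167 166 168 168]
184 [121 121 122 120 121 121 120 122 122 122 122 120 122 120 122 121 121 121
 121 137 167 167 167 166]
188 [119 122 122 122 121 120 121 121 120 121 119 120 120 121 122 119 120 121
 122 138 165 167 167 166]
192 [122 121 121 120 122 120 118 119 120 119 119 120 122 121 121 120 121 120
 121 140 168 168 166 16
[... 1053 characters left out ...]
 100 102 100 101  97  98 101  94 102 101 101 101 102 101
 101 100 100 103 140 135]
240 [101 104 101 101 102 101 102 103 102 108 105 103 104 100  99 101 102 102
 102 103 104 103 140 139]
244 [100 101 102 102 101 102 102 103 104 108 107 106 108 106 101 101 102 103
 100 100 103 119 150 184]
248 [101 101 101  67  59  96  98 101 102 105 108 106 108 106 102  99  32 104
 104 105 102 140 186 185]
252 [105 104 107  39  50  97 100 102 103 103 108 108 108 106 100  94  21 109
 110 110 108 139 138 182]
256 [106 106 106  27  49  98 100 100 103 104 105 106 104 107 102  92  26  86
 110 112 109 115 114 120]
260 [105 108 104  29  62  98 100 102 103 103 103 102 104 106 100 101  24  64
 110 109 109  34  34  32]
```

```bash
python3 -m handwheel '[{"travel":[-0.0014,-0.002,0],"rot":[0,0,0],"gripper":1},{"travel":[-0.0014,-0.002,0],"rot":[0,0,0],"gripper":1},{"travel":[-0.0014,-0.002,0.008],"rot":[0,0,0],"gripper":1},{"travel":[-0.0014,-0.002,0.015],"rot":[0,0,0],"gripper":1},{"travel":[-0.0014,-0.002,0.015],"rot":[0,0,0],"gripper":1}]' 80
python3 - <<'E'
from h import *
s=read_state(); print(s["tcp_pos"],s["orientation"],s["ft_force"])
print("to go tool x,y mm",(s["tcp_pos"][1]-.2178)*1e3,(s["tcp_pos"][0]-.5885)*1e3)
E
```

```text
time: 19.7
tcp_pos: [0.5889, 0.2182, 0.1469]
orientation: [179.8, -0.1, -90.1]
ft_force: [0.4, -0.7, -0.8]
finger_gap: 0.0181
[0.58893737 0.21821474 0.14685872] [ 1.79843175e+02 -7.48256808e-02 -9.00579819e+01] [ 0.365333   -0.71437923 -0.7597345 ]
to go tool x,y mm 0.41474214365253004 0.43736717183273655
```

Within 0.5 mm. Entering the hole, watching for side or early vertical force.

```bash
python3 -m handwheel '[{"travel":[0,0,0.004],"rot":[0,0,0],"gripper":1},{"travel":[0,0,0.008],"rot":[0,0,0],"gripper":1},{"travel":[0,0,0.012],"rot":[0,0,0],"gripper":1},{"travel":[0,0,0.014],"rot":[0,0,0],"gripper":1},{"travel":[0,0,0.014],"rot":[0,0,0],"gripper":1}]' 80
python3 -m handwheel '[{"travel":[0,0,0.003],"rot":[0,0,0],"gripper":1},{"travel":[0,0,0.006],"rot":[0,0,0],"gripper":1},{"travel":[0,0,0.006],"rot":[0,0,0],"gripper":1}]' 80
python3 -m handwheel '[{"travel":[0,0,0.002],"rot":[0,0,0],"gripper":1},{"travel":[0,0,0.004],"rot":[0,0,0],"gripper":1},{"travel":[0,0,0.004],"rot":[0,0,0],"gripper":1}]' 80
```

```text
time: 20.2
tcp_pos: [0.5899, 0.2186, 0.134]
orientation: [180.0, -0.0, -90.1]
ft_force: [0.3, -0.5, -1.2]
finger_gap: 0.0182
time: 20.5
tcp_pos: [0.5897, 0.2185, 0.1278]
orientation: [179.9, -0.0, -90.1]
ft_force: [0.6, -0.1, 0.3]
finger_gap: 0.0183
time: 20.8
tcp_pos: [0.5898, 0.2186, 0.124]
orientation: [180.0, -0.0, -90.1]
ft_force: [-0.5, 0.1, -0.8]
finger_gap: 0.0182
```

```bash
for i in 1; do :; done
python3 -m handwheel '[{"travel":[0,0.001,0.001],"rot":[0,0,0],"gripper":1},{"travel":[0,0.001,0.002],"rot":[0,0,0],"gripper":1},{"travel":[0,0.001,0.002],"rot":[0,0,0],"gripper":1},{"travel":[0,0.001,0.002],"rot":[0,0,0],"gripper":1}]' 80
python3 -m handwheel '[{"travel":[0,0,0.001],"rot":[0,0,0],"gripper":1},{"travel":[0,0,0.002],"rot":[0,0,0],"gripper":1},{"travel":[0,0,0.002],"rot":[0,0,0],"gripper":1},{"travel":[0,0,0.002],"rot":[0,0,0],"gripper":1}]' 80
python3 -m handwheel '[{"travel":[0,0,0.001],"rot":[0,0,0],"gripper":1},{"travel":[0,0,0.002],"rot":[0,0,0],"gripper":1},{"travel":[0,0,0.002],"rot":[0,0,0],"gripper":1},{"travel":[0,0,0.002],"rot":[0,0,0],"gripper":1}]' 80
```

```text
time: 21.2
tcp_pos: [0.589, 0.2187, 0.1227]
orientation: [-180.0, 0.0, -90.0]
ft_force: [-0.7, -0.1, 1.0]
finger_gap: 0.0183
time: 21.6
tcp_pos: [0.5891, 0.2187, 0.1206]
orientation: [-180.0, 0.0, -90.0]
ft_force: [-0.7, -0.5, 1.9]
finger_gap: 0.0184
time: 22.0
tcp_pos: [0.5891, 0.2187, 0.1186]
orientation: [-180.0, 0.0, -90.0]
ft_force: [-0.7, 0.5, 2.8]
finger_gap: 0.0185
```

Force rises at about 0.5 N/mm, which matches the button spring. Continuing to the stop.

```bash
python3 -m handwheel '[{"travel":[0,0,0.001],"rot":[0,0,0],"gripper":1},{"travel":[0,0,0.0015],"rot":[0,0,0],"gripper":1},{"travel":[0,0,0.0015],"rot":[0,0,0],"gripper":1}]' 100
python3 -m handwheel '[{"travel":[0,0,0.0005],"rot":[0,0,0],"gripper":1},{"travel":[0,0,0.001],"rot":[0,0,0],"gripper":1},{"travel":[0,0,0.001],"rot":[0,0,0],"gripper":1}]' 100
python3 -m handwheel '[{"travel":[0,0,0.0005],"rot":[0,0,0],"gripper":1},{"travel":[0,0,0.001],"rot":[0,0,0],"gripper":1},{"travel":[0,0,0.001],"rot":[0,0,0],"gripper":1}]' 100
```

```text
time: 22.3
tcp_pos: [0.5891, 0.2187, 0.1171]
orientation: [-180.0, 0.0, -90.0]
ft_force: [-1.2, 0.1, 5.0]
finger_gap: 0.0178
time: 22.6
tcp_pos: [0.5892, 0.2188, 0.1169]
orientation: [-180.0, 0.0, -90.0]
ft_force: [-3.3, -0.1, 7.6]
finger_gap: 0.0177
time: 22.9
tcp_pos: [0.5893, 0.2188, 0.1168]
orientation: [-179.9, 0.0, -90.0]
ft_force: [-3.6, -0.5, 10.8]
finger_gap: 0.0179
```

```bash
python3 -m handwheel '[{"travel":[0,0,0.0005],"rot":[0,0,0],"gripper":1},{"travel":[0,0,0.0005],"rot":[0,0,0],"gripper":1},{"travel":[0,0,0.0005],"rot":[0,0,0],"gripper":1},{"travel":[0,0,0.0005],"rot":[0,0,0],"gripper":1},{"travel":[0,0,0.0005],"rot":[0,0,0],"gripper":1},{"travel":[0,0,0.0005],"rot":[0,0,0],"gripper":1},{"travel":[0,0,0.0005],"rot":[0,0,0],"gripper":1},{"travel":[0,0,0.0005],"rot":[0,0,0],"gripper":1}]' 100
python3 - <<'E'
from h import *
import cv2
# bystanders & tray unmoved? compare with first pictures
for n in("scene","side"):
    im=read_camera(n)[:,:,::-1]; cv2.imwrite(f"pics/end_{n}.png",im); a=cv2.imread(f"pics/{n}0.png")
    R_={"spray":(360,270,50,80),"dishes":(222,240,40,35),"amber":(235,140,22,28)} if n=="scene" else {"dishes":(180,212,50,38),"amber":(294,135,22,30),"spray":(262,330,50,65)}
    for k,(x,y,w,h) in R_.items(): 
        best=cv2.minMaxLoc(cv2.matchTemplate(im[y-15:y+h+15,x-15:x+w+15],a[y:y+h,x:x+w],cv2.TM_CCOEFF_NORMED)); print(n,k,round(best[1],3),"shift",best[3][0]-15,best[3][1]-15)
    g=cv2.inRange(cv2.cvtColor(im,cv2.COLOR_BGR2HSV),(50,120,40),(75,255,255)); k,l,q,ce=cv2.connectedComponentsWithStats(g)
    print("green blobs",[tuple(ce[i].round(1)) for i in range(1,k) if q[i,4]>25],"can lid expected",np.round(px(n,(.587,-.1247,.076),None),1))
s=read_state(); print(s["time"],s["tcp_pos"],s["ft_force"],s["finger_gap"])
E
```

```text
time: 23.7
tcp_pos: [0.5893, 0.2188, 0.1167]
orientation: [-179.9, 0.0, -90.0]
ft_force: [-3.8, 0.2, 12.1]
finger_gap: 0.0176
scene spray 0.957 shift 0 0
scene dishes 0.818 shift 0 0
scene amber 0.997 shift 0 0
green blobs [(np.float64(276.2), np.float64(193.4)), (np.float64(322.3), np.float64(249.5))] can lid expected [276.6 191.9]
side dishes 0.804 shift 0 0
side amber 0.621 shift -15 -1
side spray 0.983 shift 0 0
green blobs [] can lid expected [292.6 179.8]
23.8 [0.58934811 0.21878149 0.1167191 ] [-3.61616383 -0.21567081 12.48407566] 0.01802485667094643
```

```bash
python3 -c "
from plant import *
print(close_job())"
```

```text
the job is handed in; nothing more can be done
None
```

The job is done and handed in at about 24 s of the 58 s allowed. The clear jar and then the canister stand in the blue tray beside the packed jar, both released. The stylus is still gripped, with its tip through the ringed hole, holding the red button down.

**Tray:**
- Both items touched the tray floor at the height I predicted.
- A close picture and the measured positions put the jar about 2 mm, and the canister about 59 mm, towards the free end from the tray centre. That leaves about 4 mm on each side of the canister.

**Button:**
- I pressed it only after the tray was full.
- The force rose gently, as the spring should. It then climbed sharply at the height where the button should be fully down.
- It held steady at about 12 N, where 5 N is needed, and the stylus did not slip.

**Bystanders:** the spray bottle, amber jar and dishes show no shift in the scene camera.

**Checks that disagreed or failed:**
- In the side view, the amber jar gave no usable match and the canister's green lid was not found, which I put down to the arm being in the way. I did not look at that picture to confirm.
- The image match on the dishes was weaker, about 0.8, though with no shift.
- The fixed cameras and the wrist camera differed by up to about 10 mm on the canister's starting position. I used the wrist readings.
- I viewed 12 pictures, which is the limit, so the last checks were numerical only.

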